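# Stopper the filled dressing bottle and put the funnel in the next one

## Task

The white bottle has just been filled: take the wooden stopper that is parked in the neck of the blue bottle and set it fully home, upright, in the neck of the white bottle, and let go. Then lift the funnel up and off its hook and set it upright in the neck of the blue bottle, spout in and cone resting on the rim, ready for filling. Lower both parts in rather than dropping them, and leave both bottles standing where they are and everything else on the counter undisturbed.

Things in the scene. Friction and masses are not known exactly. Their poses are not given: they have to be found in the camera images.
- bottle_white: White stoneware bottle with a dark band, loose, about 0.8 kg, round: body 82 mm diameter, 130 mm high in all; straight neck from 95 to 130 mm height, outside 34 mm, bore 24 mm diameter, wider below; hollow to 52 mm below the rim. Open at the start. Origin: centre of its underside, z up; rim centre at z = 130 mm.
- bottle_blue: Blue stoneware bottle, otherwise like the white one: 130 mm high, body 82 mm, neck outside 34 mm, bore 24 mm, hollow to 52 mm below the rim. The stopper sits in its neck at the start. Origin: centre of its underside, z up; rim centre at z = 130 mm.
- stopper: Loose round stopper, about 50 g. Origin on its axis at the flange's underside, z up. Cork plug 28 mm down, tapering from 22 to 16 mm diameter; dark wooden flange 34 mm wide, 6 mm thick; knob 22 mm wide up to z = 40 mm (grip from above with the TCP at z = 29 mm). Fully home the flange rests on the rim: origin at the rim centre. Sits loosely, comes straight up.
- funnel: Loose steel funnel, about 140 g, hanging upright. Origin: spout tip, z up. Spout 40 mm long, outside 15 mm at the tip, 20 mm at its top; cone up to a 72 mm rim at z = 70 mm; wire arch over the mouth in its y-z plane, peak at z = 112 mm, hangs on the hook; red knob on the peak, 22 mm wide, z = 118 to 152 mm. Seated, the cone rests on the bottle's rim, tip 42 mm below the rim.
- funnel_grip (a point): Point on the axis of the funnel's red knob, z = 138 mm above the spout tip: a good TCP point for a grasp from above (fingertips then clear the hook and arch).
- hook_stand: Fixed steel stand. Origin: on the counter right below the hanging place. Post 12 mm thick at its x = 60 mm on an 80 mm foot; an 8 mm arm at 200 mm height runs to its -x and turns up at x = -30 mm (top 218 mm). Lift the funnel by 35 mm (over 18 needed), then carry it over 50 mm along the stand's -x. Fingers opened along the stand's y pass either side of the arm.
- pepper_a: Loose red bell pepper, 76 mm wide, 85 mm high, near the far edge to the left. Bystander. Origin: centre of its underside.
- pepper_b: Loose red bell pepper, 76 mm wide, 85 mm high, near the far edge to the right. Bystander. Origin: centre of its underside.
- spice_tin: Small tin with a yellow label, 40 mm diameter, 55 mm high, loose, bystander. Origin: centre of its underside.
- spatula: Spatula with an orange blade, 175 mm long, lying on the counter, about along x, bystander. Origin: centre of its underside.
- bowl: Steel bowl, 150 mm wide, 60 mm high, at the right, bystander. Origin: centre of its underside.
- carton: Cardboard wrap carton 300 x 90 x 90 mm at the right edge, bystander. Origin: centre of its underside.
Not all that is in view belongs to the job. Leave any pink look-alike of the bottle_white alone.

How it is judged:
On the way, in this order (a step that is already met when the one before it is completed fails the run):
1. the stopper is pulled clear out of the blue bottle, held by the fingers (z of stopper in the frame of bottle_blue above 0.16 m and contact force between the fingers and stopper above 0.5 N), for 0.1 s.
2. the stopper is fully home in the white bottle and released (z of stopper in the frame of bottle_white between 0.125 and 0.1345 m and horizontal distance between stopper and bottle_white below 0.005 m and angle between stopper's own z axis and vertical below 0.12 rad and contact force between the fingers and stopper below 0.1 N), for 0.2 s.
3. the funnel is lifted up and carried off its hook, held by the fingers (horizontal distance between funnel and hook_stand above 0.045 m and height (world z) of funnel above 0.05 m and contact force between funnel and hook_stand below 0.05 N and contact force between the fingers and funnel above 0.5 N), for 0.1 s.
At the end, for the whole second after the job is handed in: Stopper in the white bottle: flange within 4.5 mm of the rim, 5 mm of its axis, 0.12 rad of upright. Funnel in the blue bottle: spout tip at least 33 mm deep, within 10 mm, 0.15 rad. Both released, at rest. Bottles upright; they and the bystanders within 40 mm of their starts (all of step 2 and z of funnel in the frame of bottle_blue between 0.078 and 0.097 m and horizontal distance between funnel and bottle_blue below 0.01 m and angle between funnel's own z axis and vertical below 0.15 rad and contact force between the fingers and funnel below 0.1 N and linear speed of each of stopper, funnel, bottle_white, bottle_blue below 0.02 m/s and angle between each of bottle_white, bottle_blue's own z axis and vertical below 0.08 rad and distance of each of bottle_white, bottle_blue, pepper_a, pepper_b, spice_tin, spatula, bowl, carton from where it was at the start of the episode below 0.04 m); the robot touches nothing.
It fails at once if a bottle is tipped or pushed more than 40 mm away (angle between any of bottle_white, bottle_blue's own z axis and vertical above 0.3 rad or distance of any of bottle_white, bottle_blue from where it was at the start of the episode above 0.04 m).
It fails at once if the stopper or the funnel is dropped (falls faster than 0.6 m/s out of the fingers) ((contact force between the fingers and stopper below 0.1 N and linear speed of stopper above 0.6 m/s) or (contact force between the fingers and funnel below 0.1 N and linear speed of funnel above 0.6 m/s)).
It fails at once if a bystander is knocked more than 40 mm away (distance of any of pepper_a, pepper_b, spice_tin, spatula, bowl, carton from where it was at the start of the episode above 0.04 m).
It also fails if it takes over 67 s, if anything falls off the work surface, if the arm or the gripper's body presses on something with over 40 N, if the wrist force passes 120 N, or if a joint passes its speed limit or range.

## Robot

A 6-joint arm with a two-finger parallel gripper is mounted at the origin on the work surface. World frame = base frame: x ahead of the robot, y to its left, z up, the work surface at z = 0. Lengths are in m, angles in rad, forces in N, time in s.
With the tool pointing down it reaches from about 0.3 to 0.85 m from the base axis. Payload 4.2 kg.
Tool frame: the origin (TCP) lies between the finger pads, 19 mm behind the fingertips; this is the grasp point; z points along the fingers, y is the line along which they close (so a half turn about z gives the same grasp; the last joint's range is limited). The gripper opens to 91 mm and grips with 3 to 60 N. Pads are 32 mm wide; open, the fingers measure 118 mm over their backs; the gripper's body (76 mm by 178 mm) begins 60 mm behind the grasp point.
Start: joints at [1.115, 0.32, 1.565, -0, 1.257, -0.02], TCP at [0.243, 0.521, 0.233] pointing down, gripper open.
Joint ranges: [-3.11, 3.11], [-0.84, 2.01], [0.21, 2.61], [-1.34, 4.49], [0.05, 2.63], [-2.56, 2.56]. Speed limits (rad/s): [2.57, 2.57, 3.14, 3.14, 3.14, 3.14].

## Interface

Orientations are given as a unit quaternion [w, x, y, z].
In Python, from rig import env gives the robot as it stands.
- The arm moves only by the tool apply_moves, never from a script. Its argument "targets" is a list of rows, each a list of 5 numbers: the opening, from -1 (shut) to 1 (fully open), then the shift along the tool's x, y, z in cm, then the turn about the tool's z in degrees. In form: [[fingers, dx, dy, dz, yaw], ...]. A call has 1 to 8 rows; each row shifts and turns the commanded pose from where the row before left it, along the tool's axes as they then stand; what a row does not reach is not made up. A row lasts 1/12 s, in which the tool goes at most 41.7 mm and 7.16 degrees, less where a joint would pass 70% of its speed; a pose out of reach is approached as far as the arm can. A call with a gripper value outside its range is refused whole. The fingers move at their own pace and stop on an object; "squeeze" is the grip in N (left out, the last holds). Time passes only in rows, so rows that do not move let the fingers close. It gives the time, the measured TCP pose, the force, the opening and the grip force at its end, in the units of the state.
- env.sense(): the state, without advancing time (a new reading comes with each control period).
- env.snapshot(name): name is "side" or "top"; returns a dict with "color" (480x640x3 uint8, red, green, blue), "range_z" (480x640 float32, m along the optical axis (not along the pixel's ray), 0 where there is no reading), "fx", "fy", "cx", "cy" (pixels), "R" (3x3) and "t" (3): a world point X has camera coordinates R X + t. Camera axes: x right, y down, z forward; pixel columns grow to the right and rows downward; lengths in m; the calibration is good to about 2 mm. A picture is of the moment at which its call begins.
- env.close_job(): hands the job in; it is judged then, once.
The state is a dict: "t": time; "joints": joint angles; "qvel": joint speeds; "joint_efforts": joint torques, N m; "tcp_pos": TCP position; "eef_rot": TCP orientation; "contact_force": force on the tool from outside, world axes, zero at the start; "wrist_torque": the same for the moment, N m; "width": finger opening in m; "grip_force": force on a finger pad.
Only numpy, scipy, OpenCV 4.12 (cv2) and the standard library are available. Lean on these libraries where they do the work, as an engineer would, in place of code of your own. Each camera call takes 0.05 s, during which the arm holds its last target. There are 200 camera calls.

## Working session

There is one attempt and no reset: what is moved stays moved. The work goes in short steps, Python scripts to look and compute and a tool call to move; the robot and the scene stay as the last step left them, time stands still between calls to the robot, and variables do not carry over. Pictures are saved under pics/ and viewed, at most 10 in all, crops included, and the job is handed in when it is done.

Besides the shell and the picture viewer there is one more tool, called after "Call:" as name(argument=value, ...) on one line, values as JSON. apply_moves: Moves the arm, as the interface text tells. Its arguments: {"type":"object","properties":{"targets":{"type":"array"},"squeeze":{"type":"number"}},"required":["targets"]}

```bash
ls; mkdir -p pics; python3 - <<'E'
from rig import env
import cv2,numpy as np,pickle
s=env.sense();print(s)
d={}
for n in("side","top"):
    o=env.snapshot(n);d[n]=o;cv2.imwrite(f"pics/{n}0.png",o["color"][:,:,::-1])
    print(n,o["fx"],o["cx"],o["cy"],o["R"],o["t"])
pickle.dump(d,open("d0.pkl","wb"))
E
```

```text
pics
{'t': 0.0, 'joints': array([ 1.11500300e+00,  3.20282875e-01,  1.56568776e+00, -7.32233644e-06,
        1.25742386e+00, -1.99824190e-02]), 'qvel': array([-4.82858002e-05,  4.33336333e-05,  1.14085359e-03, -1.91110065e-03,
       -7.18625974e-04, -3.39639764e-04]), 'joint_efforts': array([-3.67201437e-04, -4.12462449e+01, -2.31974959e+01,  7.26316497e-02,
        4.58185840e-02, -1.43249358e-04]), 'tcp_pos': array([0.24251084, 0.52081858, 0.23192207]), 'eef_rot': array([-2.08918444e-04,  2.16183892e-01,  9.76352248e-01, -8.76368582e-04]), 'contact_force': array([-0.48560311,  0.69971381,  0.72751737]), 'wrist_torque': array([ 0.05525758, -0.02352187,  0.00479331]), 'grip_force': 0.0, 'width': 0.0912994585688773}
side 433.38197385525973 321.87944684667315 238.8618942766846 [[ 0.9050086  -0.42534879 -0.00615073]
 [-0.30766171 -0.64448533 -0.69998781]
 [ 0.29377492  0.63538733 -0.7141283 ]] [-0.568476    0.18365591  1.01418948]
top 441.8109863195425 308.5839484862521 237.42201661520613 [[-0.02600331 -0.99965936  0.00223233]
 [-0.99645538  0.02574112 -0.08008788]
 [ 0.08000313 -0.00430697 -0.99678531]] [-0.13252693  0.58414531  1.12753518]
```

View pics/side0.png

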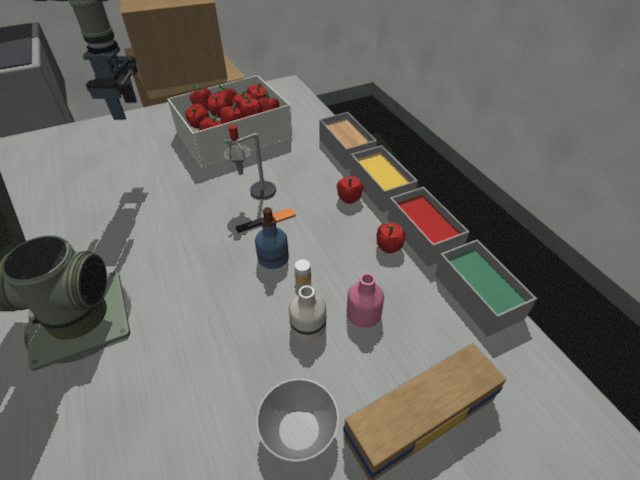

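View pics/top0.png

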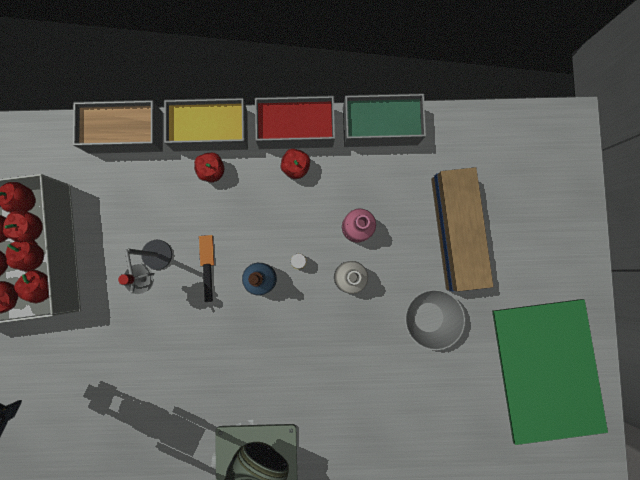

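The side view shows the blue bottle with stopper at (268,215), the white one with its open neck at (307,292), and the funnel knob at (234,130). The top view has blue at (258,279), white at (353,278), knob at (126,279) and stand foot at (157,253). There are two white-bottle candidates. The one at top (353,278) is grey-white with a dark band, so it fits. The one at (362,222) is the pink look-alike and stays alone.

```bash
cat > h.py <<'E'
import numpy as np,cv2,pickle
def ray(o,u,v,z):
    "pixel to world on plane z"
    d=o["R"].T@np.array([(u-o["cx"])/o["fx"],(v-o["cy"])/o["fy"],1]);c=-o["R"].T@o["t"]
    return c+d*(z-c[2])/d[2]
def cloud(o):
    r=o["range_z"];v,u=np.mgrid[:480,:640]
    P=np.stack([(u-o["cx"])/o["fx"]*r,(v-o["cy"])/o["fy"]*r,r],-1)
    W=(P-o["t"])@o["R"];W[r==0]=np.nan;return W
def proj(o,X):
    c=o["R"]@np.asarray(X)+o["t"];return o["fx"]*c[0]/c[2]+o["cx"],o["fy"]*c[1]/c[2]+o["cy"]
def near(W,x,y,r,z0,z1):
    m=(np.hypot(W[...,0]-x,W[...,1]-y)<r)&(W[...,2]>z0)&(W[...,2]<z1);return m
E
python3 - <<'E'
from h import *
d=pickle.load(open("d0.pkl","rb"))
t,s=d["top"],d["side"]
np.set_printoptions(precision=4,suppress=True)
for n,u,v,z in(("white",353,278,.13),("blue",257,280,.17),("knob",126,279,.245),("foot",157,253,.01)):print(n,ray(t,u,v,z))
w=ray(t,353,278,.13);b=ray(t,257,280,.17);k=ray(t,126,279,.245)
for cam in(t,s):
    W=cloud(cam)
    for n,p,r,z0,z1 in(("white rim",w,.025,.12,.14),("blue knob",b,.02,.15,.19),("blueflange",b,.025,.125,.142),("bluebody",b,.05,.03,.09),("whitebody",w,.05,.03,.09),("fknob",k,.03,.205,.30),("arm",k,.10,.185,.225)):
        m=near(W,p[0],p[1],r,z0,z1);P=W[m]
        if len(P):print(n,len(P),P.mean(0),P.min(0),P.max(0))
    hsv=cv2.cvtColor(cam["color"],cv2.COLOR_RGB2HSV)
    red=((hsv[...,0]<8)|(hsv[...,0]>172))&(hsv[...,1]>140)&(hsv[...,2]>50)
    m=red&near(W,k[0],k[1],.04,.19,.3);v,u=np.nonzero(m);print("red",len(u),u.min(),u.max(),v.min(),v.max(),u.mean(),v.mean(),W[m].mean(0),W[m].max(0))
def crop(o,u,v,h,f):return cv2.resize(o["color"][v-h:v+h,u-h:u+h,::-1],None,fx=f,fy=f,interpolation=cv2.INTER_CUBIC)
a=np.hstack([crop(t,140,265,33,6),crop(s,245,155,33,6)])
c=np.hstack([crop(t,353,260,33,6),crop(t,258,279,33,6)])
img=np.vstack([a,c])[:600];img=cv2.resize(img,(594,594));cv2.imwrite("pics/crop.png",img)
E
```

```text
white [ 0.4738 -0.2489  0.13  ]
blue [ 0.4755 -0.0282  0.17  ]
knob [0.4856 0.2362 0.245 ]
foot [0.5508 0.2514 0.01  ]
white rim 89 [ 0.4755 -0.2506  0.1287] [ 0.4595 -0.266   0.1207] [ 0.4925 -0.2347  0.1328]
blue knob 75 [ 0.4779 -0.0204  0.1689] [ 0.4686 -0.03    0.157 ] [ 0.4871 -0.0097  0.1743]
blueflange 86 [ 0.4781 -0.0233  0.1351] [ 0.4611 -0.0359  0.1252] [ 0.4939 -0.0036  0.1404]
bluebody 577 [ 0.4781 -0.0241  0.0789] [ 0.4371 -0.0606  0.0333] [0.5165 0.0207 0.0899]
whitebody 644 [ 0.4759 -0.2478  0.0791] [ 0.4359 -0.2902  0.0325] [ 0.5154 -0.2098  0.0899]
fknob 184 [0.483  0.2383 0.235 ] [0.4572 0.2307 0.2052] [0.5092 0.2516 0.2511]
arm 227 [0.5064 0.2409 0.2039] [0.4572 0.2093 0.1857] [0.5535 0.2727 0.2247]
red 81 119 128 275 284 123.50617283950618 279.1604938271605 [0.4854 0.2404 0.2472] [0.4942 0.2498 0.2511]
white rim 169 [ 0.4725 -0.2534  0.1278] [ 0.457  -0.269   0.1202] [ 0.4895 -0.2345  0.1351]
blue knob 101 [ 0.4745 -0.0245  0.165 ] [ 0.4647 -0.0327  0.15  ] [ 0.4858 -0.011   0.1733]
blueflange 111 [ 0.4733 -0.029   0.1344] [ 0.4588 -0.0402  0.1252] [ 0.4922 -0.0099  0.1418]
bluebody 731 [ 0.4688 -0.0445  0.0666] [ 0.4349 -0.0628  0.0301] [0.5157 0.0112 0.0898]
whitebody 936 [ 0.4654 -0.2734  0.0688] [ 0.4327 -0.2939  0.03  ] [ 0.5136 -0.2148  0.09  ]
fknob 159 [0.4809 0.236  0.2298] [0.4566 0.2274 0.2052] [0.5113 0.2517 0.2517]
arm 192 [0.499  0.24   0.2044] [0.4546 0.2071 0.1852] [0.5504 0.2751 0.225 ]
red 97 229 237 125 139 233.15463917525773 131.63917525773195 [0.4828 0.2343 0.236 ] [0.4934 0.2471 0.2506]
```

View pics/crop.png

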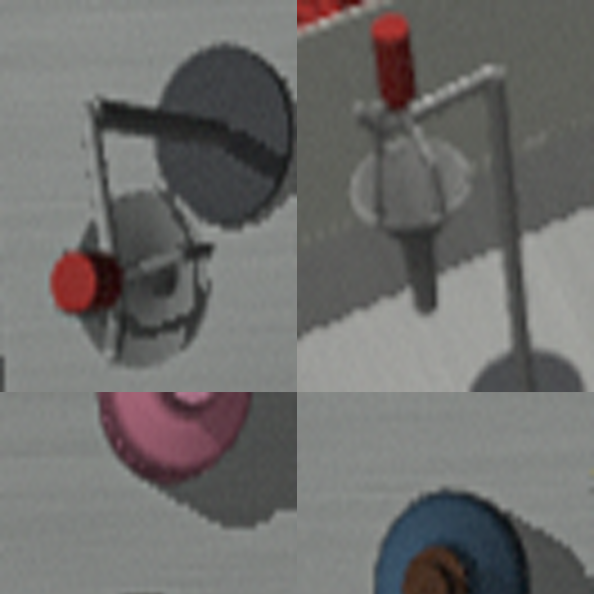

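Crops confirm it: the pink bottle is a separate object at the top of the crop, the blue one holds the brown stopper, and the hook arm runs about along image-vertical (world x) with the funnel knob at its end. I'll refine the centres once, then move.

```bash
cat >> h.py <<'E'
from scipy.spatial.transform import Rotation as Ro
def plan(env,target):
    s=env.sense();q=s["eef_rot"];R=Ro.from_quat([q[1],q[2],q[3],q[0]]).as_matrix()
    print("tcp",s["tcp_pos"],"yaw y-axis",np.degrees(np.arctan2(R[1,1],R[0,1])),"w",s["width"],"F",s["contact_force"],"t",s["t"])
    print("cm in tool axes",100*R.T@(np.array(target)-s["tcp_pos"]))
E
python3 - <<'E'
from h import *
from rig import env
d=pickle.load(open("d0.pkl","rb"))
np.set_printoptions(precision=4,suppress=True)
def circ(P):
    A=np.c_[2*P[:,:2],np.ones(len(P))];c=np.linalg.lstsq(A,(P[:,:2]**2).sum(1),rcond=None)[0];return c[:2],np.sqrt(c[2]+c[0]**2+c[1]**2)
for n in("top","side"):
    o=d[n];W=cloud(o);hsv=cv2.cvtColor(o["color"],cv2.COLOR_RGB2HSV);h,s,v=hsv[...,0].astype(int),hsv[...,1],hsv[...,2]
    m=near(W,.476,-.022,.03,.1665,.18);V,U=np.nonzero(m);print(n,"stopper top",len(U),ray(o,U.mean(),V.mean(),.17))
    m=near(W,.476,-.022,.06,.03,.125)
    for nm,c in(("blue",(.476,-.022)),("white",(.4745,-.251))):
        m=near(W,*c,.055,.02,.088);print(nm,"body circ",circ(W[m]))
        m=near(W,*c,.025,.122,.138).astype(np.uint8);C,_=cv2.findContours(m,cv2.RETR_EXTERNAL,cv2.CHAIN_APPROX_NONE)
        (u,w),ax,_=cv2.fitEllipse(cv2.convexHull(max(C,key=len)));print(nm,"rim ellipse",ax,ray(o,u,w,.13))
    m=near(W,.485,.238,.03,.2465,.26);V,U=np.nonzero(m);print("fknob top",len(U),W[m].mean(0),ray(o,U.mean(),V.mean(),.248))
    m=near(W,.55,.25,.06,.004,.02);V,U=np.nonzero(m);print("foot",W[m].mean(0),W[m].min(0),W[m].max(0))
    m=near(W,.548,.245,.04,.02,.18);print("post",W[m].mean(0))
t=d["top"];print("post top",ray(t,128.6,249.7,.204),"hook tip",ray(t,131.9,291.8,.218))
plan(env,(.476,-.022,.33))
E
```

```text
top stopper top 63 [ 0.4777 -0.0196  0.17  ]
blue body circ (array([ 0.4779, -0.0203]), np.float64(0.034529187615697565))
blue rim ellipse (14.095478057861328, 14.498798370361328) [ 0.4778 -0.0194  0.13  ]
white body circ (array([ 0.4759, -0.2493]), np.float64(0.03260757420269308))
white rim ellipse (13.834266662597656, 14.376930236816406) [ 0.4757 -0.2507  0.13  ]
fknob top 68 [0.4854 0.2419 0.2481] [0.4854 0.242  0.248 ]
foot [0.5474 0.2509 0.0097] [0.4954 0.2006 0.004 ] [0.5995 0.3085 0.0176]
post [0.5353 0.2475 0.126 ]
side stopper top 55 [ 0.4753 -0.0211  0.17  ]
blue body circ (array([ 0.4746, -0.0244]), np.float64(0.034959480631623206))
blue rim ellipse (13.399613380432129, 14.794896125793457) [ 0.4754 -0.0214  0.13  ]
white body circ (array([ 0.4723, -0.2553]), np.float64(0.03504415797293315))
white rim ellipse (15.127633094787598, 16.692291259765625) [ 0.4727 -0.2542  0.13  ]
fknob top 35 [0.4831 0.2396 0.2489] [0.4834 0.2411 0.248 ]
foot [0.5448 0.2474 0.0105] [0.4944 0.1939 0.004 ] [0.6076 0.2971 0.0192]
post [0.5407 0.25   0.1118]
post top [0.5493 0.2477 0.204 ] hook tip [0.4579 0.2344 0.218 ]
tcp [0.2425 0.5209 0.232 ] yaw y-axis 65.03190834138466 w 0.0911069726571588 F [-0.3498  0.0652  0.7079] t 0.1
cm in tool axes [-44.0797 -39.376   -9.7371]
```

Call:
apply_moves(targets=[[1, 0, 0, -3, -7], [1, 0, 0, -3, -7], [1, 0, 0, -3, -7], [1, 0, 0, -1, -4.1]])

```text
t: 0.43
tcp_pos: [0.2432, 0.5224, 0.3371]
eef_rot: [0.002, -0.004, 1.0, 0.003]
contact_force: [0.6, 0.9, -0.1]
width: 0.0914
grip_force: 0.0
```

Call:
apply_moves(targets=[[1, -1.46, -3.39, 0, 0], [1, -1.46, -3.39, 0, 0], [1, -1.46, -3.39, 0, 0], [1, -1.46, -3.39, 0, 0], [1, -1.46, -3.39, 0, 0], [1, -1.46, -3.39, 0, 0], [1, -1.46, -3.39, 0, 0], [1, -1.46, -3.39, 0, 0]])

```text
t: 1.1
tcp_pos: [0.3602, 0.2485, 0.3325]
eef_rot: [-0.0, -0.001, 1.0, -0.0]
contact_force: [0.7, 0.6, -0.4]
width: 0.0911
grip_force: 0.0
```

Call:
apply_moves(targets=[[0.3, -1.46, -3.39, 0, 0], [0.3, -1.46, -3.39, 0, 0], [0.3, -1.46, -3.39, 0, 0], [0.3, -1.46, -3.39, 0, 0], [0.3, -1.46, -3.39, 0, 0], [0.3, -1.46, -3.39, 0, 0], [0.3, -1.46, -3.39, 0, 0], [0.3, -1.46, -3.39, 0, 0]])

```text
t: 1.77
tcp_pos: [0.4777, -0.0224, 0.3325]
eef_rot: [-0.0, -0.001, 1.0, 0.0]
contact_force: [1.1, 0.6, 0.2]
width: 0.0589
grip_force: 0.0
```

Call:
apply_moves(targets=[[0.3, 0, 0, 3, 0], [0.3, 0, 0, 3, 0], [0.3, 0, 0, 0, 0], [0.3, 0, 0, 0, 0]])

```text
t: 2.1
tcp_pos: [0.4767, -0.0207, 0.2717]
eef_rot: [-0.002, -0.001, 1.0, 0.0]
contact_force: [-0.3, 0.0, 0.6]
width: 0.0592
grip_force: 0.0
```

```bash
python3 - <<'E'
from h import *
from rig import env
np.set_printoptions(precision=4,suppress=True)
plan(env,(.4765,-.0204,.160))
E
```

```text
tcp [ 0.4767 -0.0207  0.2717] yaw y-axis 90.1126013607455 w 0.0592468104284465 F [-0.2742  0.0146  0.6403] t 2.1
cm in tool axes [-0.0273  0.0205 11.1737]
```

Call:
apply_moves(targets=[[0.3, 0, 0, 3, 0], [0.3, 0, 0, 3, 0], [0.3, 0, 0, 3, 0], [0.3, 0, 0, 1.2, 0], [0.3, 0, 0, 1, 0], [0.3, 0, 0, 0, 0], [0.3, 0, 0, 0, 0]])

```text
t: 2.68
tcp_pos: [0.4788, -0.0202, 0.1623]
eef_rot: [0.001, -0.002, 1.0, -0.0]
contact_force: [0.2, -0.0, 0.6]
width: 0.059
grip_force: 0.0
```

Call:
apply_moves(targets=[[-0.2, 0, 0, 0, 0], [-0.5, 0, 0, 0, 0], [-0.8, 0, 0, 0, 0], [-0.8, 0, 0, 0, 0], [-0.8, 0, 0, 0, 0], [-0.8, 0, 0, 0, 0], [-0.8, 0, 0, 0, 0], [-0.8, 0, 0, 0, 0]], squeeze=12)

```text
t: 3.35
tcp_pos: [0.4776, -0.0206, 0.1609]
eef_rot: [0.0, -0.001, 1.0, 0.0]
contact_force: [-0.6, 0.3, 1.0]
width: 0.0216
grip_force: 12.0
```

Call:
apply_moves(targets=[[-0.8, 0, 0, -1, 0], [-0.8, 0, 0, -1.5, 0], [-0.8, 0, 0, -2, 0], [-0.8, 0, 0, -2.5, 0], [-0.8, 0, 0, -2, 0], [-0.8, 0, 0, 0, 0], [-0.8, 0, 0, 0, 0]])

```text
t: 3.93
tcp_pos: [0.4779, -0.0206, 0.2511]
eef_rot: [0.001, -0.001, 1.0, -0.0]
contact_force: [0.3, -0.5, -0.9]
width: 0.0218
grip_force: 12.0
```

Call:
apply_moves(targets=[[-0.8, 0, -2.9, 0, 0], [-0.8, 0.1, -2.9, 0, 0], [-0.8, 0.1, -2.9, 0, 0], [-0.8, 0, -2.9, 0, 0], [-0.8, 0, -2.9, 0, 0], [-0.8, 0, -2.9, 0, 0], [-0.8, 0, -2.9, 0, 0], [-0.8, 0, -2.8, 0, 0]])

```text
t: 4.6
tcp_pos: [0.475, -0.2527, 0.2485]
eef_rot: [-0.002, -0.001, 1.0, 0.001]
contact_force: [-0.2, 1.3, -0.1]
width: 0.0213
grip_force: 12.0
```

Call:
apply_moves(targets=[[-0.8, 0, 0, 0, 0], [-0.8, 0, 0, 0, 0], [-0.8, 0, 0, 0, 0]])

```text
t: 4.85
tcp_pos: [0.4754, -0.2509, 0.2491]
eef_rot: [-0.001, -0.001, 1.0, 0.001]
contact_force: [-0.4, 0.4, -0.4]
width: 0.0214
grip_force: 12.0
```

```bash
python3 - <<'E'
from h import *
from rig import env
np.set_printoptions(precision=4,suppress=True)
plan(env,(.4742,-.252,.160))
T=[]
for n in("side","top"):
    o=env.snapshot(n);W=cloud(o)
    u,v=map(int,proj(o,env.sense()["tcp_pos"]-[0,0,.05]))
    T.append(cv2.resize(o["color"][v-45:v+45,u-50:u+50,::-1],None,fx=4,fy=4,interpolation=cv2.INTER_CUBIC));print(n,u,v)
    for nm,c in(("blue",(.476,-.022)),("white",(.4745,-.251))):
        m=near(W,*c,.025,.122,.138).astype(np.uint8);C,_=cv2.findContours(m,cv2.RETR_EXTERNAL,cv2.CHAIN_APPROX_NONE)
        if len(C):
            (a,w),ax,_=cv2.fitEllipse(cv2.convexHull(max(C,key=len)));print(nm,"rim",ax,ray(o,a,w,.13))
    if n=="side":
        z=env.sense()["tcp_pos"][2]-.029
        m=near(W,.475,-.252,.025,z-.035,z+.008);P=W[m]
        for a in np.arange(z-.03,z+.008,.006):
            Q=P[(P[:,2]>a)&(P[:,2]<a+.006)]
            if len(Q):
                V,U=np.nonzero(m&(W[...,2]>a)&(W[...,2]<a+.006));print(a,len(Q),Q.mean(0),"px",U.min(),U.max(),V.mean())
        
cv2.imwrite("pics/held.png",np.hstack(T))
E
```

```text
tcp [ 0.4754 -0.2509  0.2491] yaw y-axis 90.10710185870613 w 0.0213579500140937 F [-0.4423  0.4376 -0.3947] t 4.85
cm in tool axes [ 0.0918 -0.1302  8.9141]
side 305 268
blue rim (11.837847709655762, 14.238739967346191) [ 0.4746 -0.0233  0.13  ]
white rim (15.167280197143555, 16.40028190612793) [ 0.4726 -0.2541  0.13  ]
0.19059693884690015 11 [ 0.4729 -0.2564  0.1935] px 302 308 273.45454545454544
0.19659693884690016 13 [ 0.4703 -0.2565  0.1997] px 300 308 271.84615384615387
0.20259693884690017 16 [ 0.4712 -0.2573  0.205 ] px 300 308 270.25
0.20859693884690017 5 [ 0.4687 -0.2584  0.2106] px 301 306 269.2
0.21459693884690018 9 [ 0.4714 -0.2634  0.2196] px 298 311 267.44444444444446
0.22059693884690018 57 [ 0.467  -0.2565  0.2245] px 296 312 264.0701754385965
0.2265969388469002 1 [ 0.4695 -0.2658  0.2273] px 305 305 266.0
top 356 277
blue rim (14.075721740722656, 14.47115707397461) [ 0.4777 -0.02    0.13  ]
```

View pics/held.png

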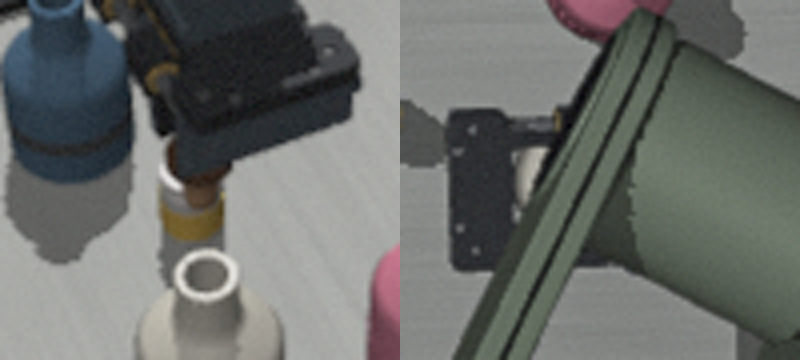

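```bash
python3 - <<'E'
from h import *
from rig import env
np.set_printoptions(precision=4,suppress=True)
o=env.snapshot("side")
print("rim by eye",ray(o,306.4,291.6,.13))
g=cv2.cvtColor(o["color"],cv2.COLOR_RGB2GRAY)[278:306,292:322]
m=(g>185).astype(np.uint8);C,h=cv2.findContours(m,cv2.RETR_CCOMP,cv2.CHAIN_APPROX_NONE)
for c in C:
    if len(c)>9:(a,b),ax,_=cv2.fitEllipse(c);print(len(c),a+292,b+278,ax,ray(o,a+292,b+278,.13))
p=env.sense()["tcp_pos"]
for dx in(-.0025,0):
  for z in(.0045,-.018+.0,): print(dx,proj(o,p+[dx,0,-.029+z]))
W=cloud(o);z=p[2]-.029
for a,b in((-.028,-.014),(-.014,-.003),(.0,.006)):
    m=near(W,p[0],p[1],.025,z+a,z+b);V,U=np.nonzero(m)
    r=[(U[V==v].min()+U[V==v].max())/2 for v in np.unique(V)];print(a,b,np.round(r,1),np.unique(V))
E
```

```text
rim by eye [ 0.4747 -0.2528  0.13  ]
15 295.1892178058624 300.0622158050537 (3.38501238822937, 7.835099220275879) [ 0.4453 -0.2628  0.13  ]
39 306.2794065475464 291.2806930541992 (11.223974227905273, 15.158446311950684) [ 0.4748 -0.2519  0.13  ]
33 305.92315101623535 291.1847562789917 (10.664090156555176, 12.649124145507812) [ 0.4742 -0.2514  0.13  ]
-0.0025 (np.float64(303.7353297202586), np.float64(260.3863472033077))
-0.0025 (np.float64(304.14938536901246), np.float64(268.0190334790114))
0 (np.float64(304.92755381192455), np.float64(259.96751609514337))
0 (np.float64(305.31870620194184), np.float64(267.6015252113038))
-0.028 -0.014 [300.  304.  304.5 304.5 304.5 304.5 306. ] [268 269 270 271 272 273 274]
-0.014 -0.003 [308. 304.] [268 269]
0.0 0.006 [298.  297.5 297.  297.  296.5 297.  297.  304.  304.5 304.5 303.5 303.5
 304. ] [256 257 258 259 260 261 262 263 264 265 266 267 268]
```

Call:
apply_moves(targets=[[-0.8, -0.1, -0.07, 2, 0], [-0.8, 0, 0, 2, 0], [-0.8, 0, 0, 1.5, 0], [-0.8, 0, 0, 0.5, 0], [-0.8, 0, 0, 0.5, 0], [-0.8, 0, 0, 0.5, 0], [-0.8, 0, 0, 0, 0]])

```text
t: 5.58
tcp_pos: [0.4771, -0.252, 0.1805]
eef_rot: [-0.0, -0.001, 1.0, 0.0]
contact_force: [-0.2, -0.8, -0.8]
width: 0.0214
grip_force: 12.0
```

Call:
apply_moves(targets=[[-0.8, 0, 0, 0.4, 0], [-0.8, 0, 0, 0.4, 0], [-0.8, 0, 0, 0.4, 0], [-0.8, 0, 0, 0, 0], [-0.8, 0, 0, 0, 0]])

```text
t: 6.0
tcp_pos: [0.477, -0.2523, 0.1686]
eef_rot: [-0.0, -0.001, 1.0, 0.0]
contact_force: [0.0, 0.6, -0.6]
width: 0.0212
grip_force: 12.0
```

Call:
apply_moves(targets=[[-0.8, 0, 0, 0.3, 0], [-0.8, 0, 0, 0.3, 0], [-0.8, 0, 0, 0.1, 0], [-0.8, 0, 0, 0, 0], [-0.8, 0, 0, 0, 0]])

```text
t: 6.42
tcp_pos: [0.4769, -0.2522, 0.1615]
eef_rot: [-0.0, -0.001, 1.0, 0.0]
contact_force: [-0.5, 0.8, -0.3]
width: 0.0212
grip_force: 12.0
```

Call:
apply_moves(targets=[[-0.8, 0, 0, 0.1, 0], [-0.8, 0, 0, 0, 0], [-0.8, 0, 0, 0, 0]])

```text
t: 6.67
tcp_pos: [0.4769, -0.2522, 0.161]
eef_rot: [-0.0, -0.001, 1.0, 0.0]
contact_force: [-2.8, 1.7, 2.1]
width: 0.0214
grip_force: 12.0
```

Call:
apply_moves(targets=[[-0.4, 0, 0, 0, 0], [-0.2, 0, 0, 0, 0], [0, 0, 0, 0, 0], [0.1, 0, 0, 0, 0], [0.2, 0, 0, 0, 0], [0.2, 0, 0, 0, 0], [0.2, 0, 0, 0, 0]])

```text
t: 7.25
tcp_pos: [0.4772, -0.2524, 0.1607]
eef_rot: [0.0, -0.001, 1.0, -0.0]
contact_force: [-0.3, -0.1, -0.2]
width: 0.0544
grip_force: 0.0
```

Call:
apply_moves(targets=[[0.2, 0, 0, -1, 0], [0.2, 0, 0, -2, 0], [0.2, 0, 0, -3, 0], [0.2, 0, 0, -4, 0], [0.2, 0, 0, -4, 0], [0.2, 0, 0, -3, 0], [0.2, 0, 0, 0, 0]])

```text
t: 7.83
tcp_pos: [0.4794, -0.2536, 0.3389]
eef_rot: [0.007, -0.001, 1.0, -0.004]
contact_force: [0.8, 0.0, 0.6]
width: 0.0548
grip_force: 0.0
```

Call:
apply_moves(targets=[[0.3, 0, 4, 0, 0], [0.3, 0, 4, 0, 0], [0.3, 0, 4, 0, 0], [0.3, 0, 4, 0, 0], [0.3, 0, 4, 0, 0], [0.3, 0, 4, 0, 0], [0.3, 0, 4, 0, 0], [0.3, 0, 4, 0, 0]])

```text
t: 8.5
tcp_pos: [0.4757, 0.0695, 0.3312]
eef_rot: [0.0, -0.001, 1.0, 0.0]
contact_force: [0.2, 0.4, -0.5]
width: 0.0589
grip_force: 0.0
```

```bash
python3 - <<'E'
from h import *
from rig import env
np.set_printoptions(precision=4,suppress=True)
T=[]
for n in("top","side"):
    o=env.snapshot(n);W=cloud(o)
    m=near(W,.475,-.252,.03,.1635,.185);V,U=np.nonzero(m);print(n,"stopper top",len(U),W[m].mean(0),ray(o,U.mean(),V.mean(),.17))
    m=near(W,.475,-.252,.055,.02,.088);P=W[m];print("body",P.min(0),P.max(0))
    for nm,c in(("blue",(.476,-.022)),("white",(.4745,-.251))):
        m=near(W,*c,.025,.122,.138).astype(np.uint8);C,_=cv2.findContours(m,cv2.RETR_EXTERNAL,cv2.CHAIN_APPROX_NONE)
        if len(C):(a,w),ax,_=cv2.fitEllipse(cv2.convexHull(max(C,key=len)));print(nm,"rim",ax,ray(o,a,w,.13))
    m=near(W,.485,.238,.03,.2465,.26);V,U=np.nonzero(m);print("fknob top",len(U),W[m].mean(0),ray(o,U.mean(),V.mean(),.248))
    u,v=map(int,proj(o,(.475,-.252,.13)))
    T.append(cv2.resize(o["color"][v-45:v+45,u-50:u+50,::-1],None,fx=4,fy=4,interpolation=cv2.INTER_CUBIC))
cv2.imwrite("pics/home.png",np.hstack(T))
plan(env,(.4852,.2415,.33))
E
```

```text
top stopper top 73 [ 0.4767 -0.2508  0.1689] [ 0.4767 -0.2507  0.17  ]
body [ 0.4357 -0.2904  0.023 ] [ 0.5153 -0.2096  0.088 ]
blue rim (14.075721740722656, 14.47115707397461) [ 0.4777 -0.02    0.13  ]
white rim (14.325206756591797, 14.535664558410645) [ 0.4761 -0.2512  0.13  ]
fknob top 0 [nan nan nan] [nan nan nan]
side stopper top 92 [ 0.4745 -0.254   0.1697] [ 0.4744 -0.2542  0.17  ]
body [ 0.4327 -0.2938  0.02  ] [ 0.5141 -0.2161  0.088 ]
blue rim (11.965375900268555, 14.34373950958252) [ 0.4748 -0.0237  0.13  ]
white rim (16.54120635986328, 18.0843563079834) [ 0.4744 -0.2515  0.13  ]
fknob top 14 [0.4783 0.2421 0.2491] [0.4787 0.2439 0.248 ]
tcp [0.4758 0.0726 0.3309] yaw y-axis 90.53780787381294 w 0.058937590021577176 F [-0.1395 -1.1594 -0.3305] t 8.6
cm in tool axes [-1.0999 16.8789  0.1398]<stdin>:12: RuntimeWarning: Mean of empty slice.
  ret = um.true_divide(
  ret = ret.dtype.type(ret / rcount)
```

View pics/home.png

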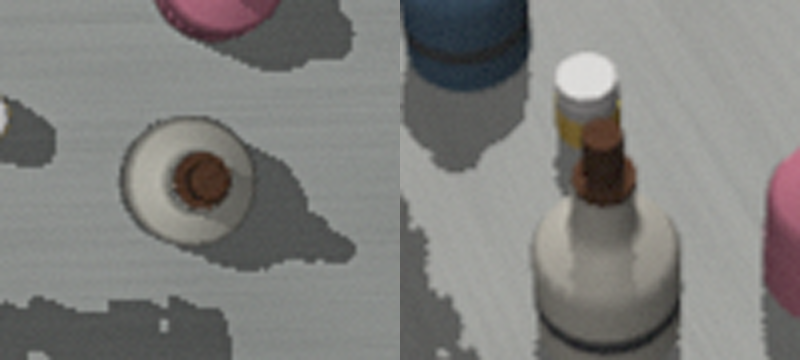

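The stopper is home and upright in the white bottle: top-view stopper centre at about (204,180) in the crop, side-view flange sitting on the neck at (604,185). Now the funnel.

Call:
apply_moves(targets=[[0.3, -0.17, 3.38, 0, 0], [0.3, -0.17, 3.38, 0, 0], [0.3, -0.17, 3.38, 0, 0], [0.3, -0.17, 3.38, 0, 0], [0.3, -0.18, 3.38, 0, 0], [0.3, 0, 0, 0, -7], [0.3, 0, 0, 0, 0], [0.3, 0, 0, 0, 0]])

```text
t: 9.27
tcp_pos: [0.4846, 0.2361, 0.3307]
eef_rot: [-0.0, -0.061, 0.998, -0.0]
contact_force: [-0.1, -0.8, -0.1]
width: 0.0591
grip_force: 0.0
```

```bash
python3 - <<'E'
from h import *
from rig import env
np.set_printoptions(precision=4,suppress=True)
plan(env,(.4845,.2415,.2345))
o=env.snapshot("side");W=cloud(o)
m=near(W,.485,.238,.03,.2465,.256);V,U=np.nonzero(m);print("fknob top",len(U),W[m].mean(0),ray(o,U.mean(),V.mean(),.248))
E
```

```text
tcp [0.4846 0.2361 0.3307] yaw y-axis 96.9805710025706 w 0.05906937417020409 F [-0.1348 -0.7702 -0.1121] t 9.2667
cm in tool axes [-0.0581  0.5481  9.619 ]
fknob top 35 [0.4833 0.2398 0.2491] [0.4837 0.2416 0.248 ]
```

Call:
apply_moves(targets=[[0.3, -0.05, 0.5, 2, 0], [0.3, 0, 0, 2, 0], [0.3, 0, 0, 2, 0], [0.3, 0, 0, 2, 0], [0.3, 0, 0, 1.6, 0], [0.3, 0, 0, 0, 0], [0.3, 0, 0, 0, 0]])

```text
t: 9.9
tcp_pos: [0.4844, 0.2405, 0.2348]
eef_rot: [-0.0, -0.061, 0.998, -0.0]
contact_force: [1.2, -0.2, 0.5]
width: 0.0591
grip_force: 0.0
```

Call:
apply_moves(targets=[[0.1, 0, 0, 0, 0], [-0.1, 0, 0, 0, 0], [-0.3, 0, 0, 0, 0], [-0.4, 0, 0, 0, 0], [-0.6, 0, 0, 0, 0], [-0.8, 0, 0, 0, 0], [-0.8, 0, 0, 0, 0], [-0.8, 0, 0, 0, 0]], squeeze=20)

```text
t: 10.57
tcp_pos: [0.4846, 0.2417, 0.235]
eef_rot: [0.0, -0.062, 0.998, -0.0]
contact_force: [0.1, -1.0, 1.9]
width: 0.0216
grip_force: 20.0
```

Call:
apply_moves(targets=[[-0.8, 0, 0, -0.5, 0], [-0.8, 0, 0, -1, 0], [-0.8, 0, 0, -1, 0], [-0.8, 0, 0, -1, 0], [-0.8, 0, 0, -0.3, 0], [-0.8, 0, 0, 0, 0], [-0.8, 0, 0, 0, 0]])

```text
t: 11.15
tcp_pos: [0.4838, 0.2415, 0.2707]
eef_rot: [-0.002, -0.062, 0.998, -0.001]
contact_force: [2.1, 0.7, -19.4]
width: 0.0211
grip_force: 20.0
```

Call:
apply_moves(targets=[[-0.8, 1, 0, 0, 0], [-0.8, 1.5, 0, 0, 0], [-0.8, 1.5, 0, 0, 0], [-0.8, 1.5, 0, 0, 0], [-0.8, 1.5, 0, 0, 0], [-0.8, 1, 0, 0, 0], [-0.8, 0, 0, 0, 0], [-0.8, 0, 0, 0, 0]])

```text
t: 11.82
tcp_pos: [0.4057, 0.2323, 0.2748]
eef_rot: [0.002, -0.062, 0.998, 0.001]
contact_force: [0.1, -0.2, -1.9]
width: 0.0215
grip_force: 20.0
```

Call:
apply_moves(targets=[[-0.8, 0, 0, -1, 0], [-0.8, 0, 0, -1.5, 0], [-0.8, 0, 0, -1.5, 0], [-0.8, 0, 0, -1, 0], [-0.8, 0, 0, 0, 0]])

```text
t: 12.23
tcp_pos: [0.4068, 0.2325, 0.3258]
eef_rot: [0.003, -0.062, 0.998, 0.001]
contact_force: [0.9, 0.8, -1.9]
width: 0.0217
grip_force: 20.0
```

```bash
python3 - <<'E'
from h import *
from rig import env
np.set_printoptions(precision=4,suppress=True)
plan(env,(.4765,-.0206,.325))
E
```

```text
tcp [0.4068 0.2325 0.3258] yaw y-axis 97.11781671321546 w 0.02168996548180904 F [ 0.9477  0.8252 -1.8639] t 12.2333
cm in tool axes [ -3.7784 -25.9834   0.0473]
```

Call:
apply_moves(targets=[[-0.8, -0.47, -2.8, 0, 0], [-0.8, -0.47, -2.8, 0, 0], [-0.8, -0.47, -2.8, 0, 0], [-0.8, -0.47, -2.8, 0, 0], [-0.8, 0, 0, 0, 0], [-0.8, 0, 0, 0, 0], [-0.8, 0, 0, 0, 0]])

```text
t: 12.82
tcp_pos: [0.4376, 0.1232, 0.3225]
eef_rot: [-0.0, -0.062, 0.998, 0.0]
contact_force: [0.3, 0.1, -1.3]
width: 0.0213
grip_force: 20.0
```

```bash
python3 - <<'E'
from h import *
from rig import env
np.set_printoptions(precision=4,suppress=True)
plan(env,(.4765,-.0206,.325))
T=[];p=env.sense()["tcp_pos"]
for n in("side","top"):
    o=env.snapshot(n);u,v=map(int,proj(o,p-[0,0,.08]));print(n,u,v,proj(o,p),proj(o,p-[0,0,.138]))
    T.append(cv2.resize(o["color"][v-50:v+50,u-50:u+50,::-1],None,fx=4,fy=4,interpolation=cv2.INTER_CUBIC))
    if n=="side":
        W=cloud(o);m=near(W,p[0],p[1],.06,p[2]-.16,p[2]-.03)
        for a in range(-150,-30,10):
            k=m&(W[...,2]>p[2]+a/1e3)&(W[...,2]<p[2]+a/1e3+.01);V,U=np.nonzero(k)
            if len(U):print(a,len(U),W[k].mean(0),U.min(),U.max(),V.min(),V.max())
cv2.imwrite("pics/fun.png",np.hstack(T))
E
```

```text
tcp [0.4376 0.1232 0.3225] yaw y-axis 97.09846639375625 w 0.021293672024807638 F [ 0.2708  0.1303 -1.2521] t 12.8167
cm in tool axes [ -2.0802 -14.7545  -0.2627]
side 228 156 (np.float64(222.65940730472462), np.float64(126.81637849637141)) (np.float64(231.97349063317205), np.float64(175.3845846128413))
-150 7 [0.4442 0.1191 0.1796] 233 237 176 178
-140 20 [0.443  0.1181 0.188 ] 231 237 173 177
-130 22 [0.4431 0.1179 0.1978] 230 237 170 174
-120 23 [0.4426 0.1176 0.208 ] 229 236 165 170
-110 33 [0.4435 0.1249 0.2184] 227 236 159 167
-100 85 [0.4412 0.1344 0.2278] 223 238 153 165
-90 149 [0.4406 0.1346 0.2378] 217 241 149 164
-80 160 [0.445  0.1322 0.2461] 215 244 145 163
-70 19 [0.4426 0.1172 0.2582] 220 238 143 158
-60 18 [0.4429 0.1161 0.2674] 220 237 141 155
-50 28 [0.443  0.1136 0.2779] 220 235 139 151
-40 17 [0.4418 0.1152 0.2864] 224 230 139 145
top 180 300 (np.float64(168.56653141599855), np.float64(303.3435398402284)) (np.float64(188.11845649157564), np.float64(299.0649619582866))
```

View pics/fun.png

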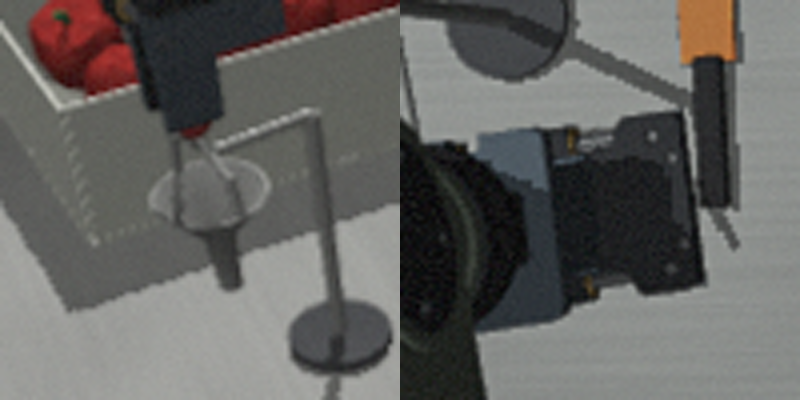

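The side crop shows the funnel held by the knob, off the hook, spout tip at (230,288) in the crop. It sits a few mm off TCP in +x and hangs slightly low. I'm carrying it over the blue bottle and measuring again there.

Call:
apply_moves(targets=[[-0.8, -0.26, -2.45, 0, 0], [-0.8, -0.26, -2.45, 0, 0], [-0.8, -0.26, -2.45, 0, 0], [-0.8, -0.26, -2.45, 0, 0], [-0.8, -0.27, -2.45, 0, 0], [-0.8, -0.27, -2.45, 0, 0], [-0.8, 0, 0, 0, 0], [-0.8, 0, 0, 0, 0]])

```text
t: 13.58
tcp_pos: [0.4717, -0.0207, 0.3225]
eef_rot: [-0.0, -0.062, 0.998, 0.0]
contact_force: [0.5, -0.3, -1.8]
width: 0.021
grip_force: 20.0
```

Call:
apply_moves(targets=[[-0.8, 0, 0, 1, 0], [-0.8, 0, 0, 1, 0], [-0.8, 0, 0, 1, 0], [-0.8, 0, 0, 0, 0], [-0.8, 0, 0, 0, 0]])

```text
t: 14.0
tcp_pos: [0.4709, -0.0203, 0.2917]
eef_rot: [-0.001, -0.063, 0.998, 0.0]
contact_force: [-0.3, 0.8, -0.6]
width: 0.0211
grip_force: 20.0
```

```bash
python3 - <<'E'
from h import *
from rig import env
np.set_printoptions(precision=4,suppress=True)
plan(env,(.4715,-.0206,.230))
p=env.sense()["tcp_pos"]
o=env.snapshot("side");u,v=map(int,proj(o,(.4765,-.0206,.15)));print(u,v,"tcp axis",[proj(o,p-[0,0,a]) for a in(.068,.1,.138)],"rim",proj(o,(.4765,-.0206,.13)))
im=cv2.resize(o["color"][v-45:v+35,u-40:u+40,::-1],None,fx=7,fy=7,interpolation=cv2.INTER_CUBIC)
cv2.imwrite("pics/over.png",im)
W=cloud(o);m=near(W,p[0],p[1],.06,.12,p[2]-.03)
for a in range(-160,-50,8):
    k=m&(W[...,2]>p[2]+a/1e3)&(W[...,2]<p[2]+a/1e3+.008);V,U=np.nonzero(k)
    if len(U):print(a,len(U),W[k].mean(0),U.min(),U.max(),V.min(),V.max())
E
```

```text
tcp [ 0.4709 -0.0203  0.2917] yaw y-axis 97.19275793377004 w 0.021056486597205035 F [-0.2921  0.8213 -0.5892] t 14.0
cm in tool axes [-0.0701 -0.0458  6.1687]
267 215 tcp axis [(np.float64(262.1385383492081), np.float64(192.5369453999657)), (np.float64(263.5850426251924), np.float64(203.27345870497496)), (np.float64(265.2193923096542), np.float64(215.40423316834227))] rim (np.float64(268.4319221060847), np.float64(222.04877815545106))
-160 10 [ 0.472  -0.0249  0.1325] 262 274 218 226
-152 3 [ 0.4746 -0.0227  0.1469] 266 269 217 218
-144 12 [ 0.4769 -0.0246  0.1517] 265 271 215 218
-136 15 [ 0.4773 -0.025   0.1583] 265 271 213 216
-128 20 [ 0.4757 -0.0255  0.1674] 264 270 209 214
-120 18 [ 0.4749 -0.0256  0.1759] 263 270 207 211
-112 30 [ 0.4769 -0.0195  0.1839] 263 270 201 209
-104 63 [ 0.4775 -0.0134  0.1923] 258 271 196 206
-96 91 [ 0.474  -0.0071  0.1997] 255 274 192 205
-88 134 [ 0.4751 -0.0062  0.2079] 252 277 188 205
-80 176 [ 0.4782 -0.0102  0.2153] 249 279 184 204
-72 14 [ 0.4762 -0.0259  0.2236] 254 274 185 201
-64 16 [ 0.4743 -0.0216  0.2317] 254 273 182 198
-56 15 [ 0.4777 -0.0348  0.2399] 254 272 180 195
```

View pics/over.png

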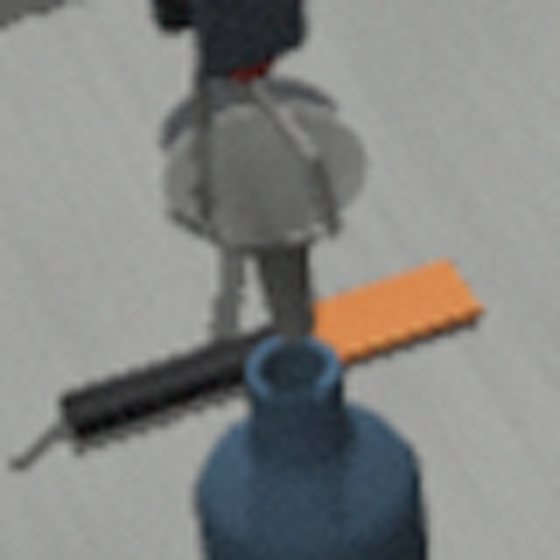

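Call:
apply_moves(targets=[[-0.8, 0, -0.1, 0.5, 0], [-0.8, 0, 0, 0.7, 0], [-0.8, 0, 0, 0.7, 0], [-0.8, 0, 0, 0.4, 0], [-0.8, 0, 0, 0, 0], [-0.8, 0, 0, 0, 0]])

```text
t: 14.55
tcp_pos: [0.4716, -0.0219, 0.2694]
eef_rot: [-0.0, -0.062, 0.998, 0.0]
contact_force: [-0.2, -0.2, -1.1]
width: 0.0217
grip_force: 20.0
```

Tip should be about 5 mm inside the neck with no contact; continuing gently.

Call:
apply_moves(targets=[[-0.8, 0, 0, 0.5, 0], [-0.8, 0, 0, 0.5, 0], [-0.8, 0, 0, 0.5, 0], [-0.8, 0, 0, 0, 0], [-0.8, 0, 0, 0, 0]])

```text
t: 14.97
tcp_pos: [0.4714, -0.0219, 0.2543]
eef_rot: [-0.0, -0.062, 0.998, 0.0]
contact_force: [0.5, 0.9, -1.2]
width: 0.0213
grip_force: 20.0
```

Call:
apply_moves(targets=[[-0.8, 0, 0, 0.5, 0], [-0.8, 0, 0, 0.5, 0], [-0.8, 0, 0, 0.4, 0], [-0.8, 0, 0, 0, 0], [-0.8, 0, 0, 0, 0]])

```text
t: 15.38
tcp_pos: [0.4715, -0.0219, 0.2404]
eef_rot: [-0.0, -0.062, 0.998, 0.0]
contact_force: [-0.2, 0.4, -2.2]
width: 0.0211
grip_force: 20.0
```

```bash
python3 - <<'E'
from h import *
from rig import env
np.set_printoptions(precision=4,suppress=True)
plan(env,(.4715,-.0206,.230))
o=env.snapshot("side");u,v=map(int,proj(o,(.4765,-.0206,.15)))
im=cv2.resize(o["color"][v-45:v+35,u-40:u+40,::-1],None,fx=7,fy=7,interpolation=cv2.INTER_CUBIC)
cv2.imwrite("pics/in.png",im)
W=cloud(o);P=W[near(W,.4765,-.0206,.055,.145,.19)];print("cone",len(P),P.min(0),P.max(0))
E
```

```text
tcp [ 0.4715 -0.0219  0.2404] yaw y-axis 97.13355597644839 w 0.02110164264030938 F [-0.1935  0.4111 -2.1699] t 15.3833
cm in tool axes [-0.0138  0.1274  1.0384]
cone 406 [ 0.4417 -0.0578  0.1451] [0.5111 0.0145 0.1885]
```

View pics/in.png

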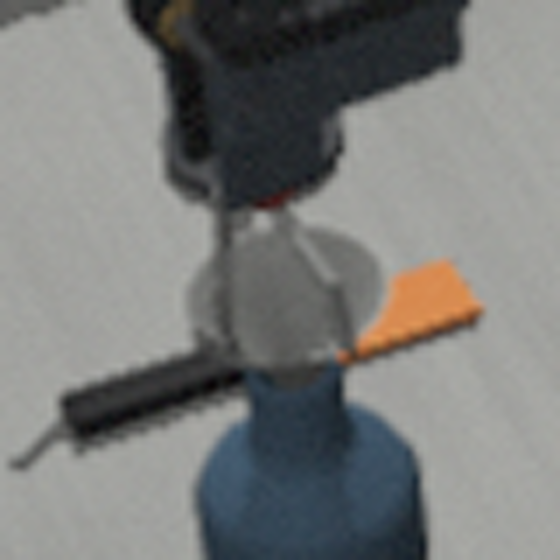

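The spout is in the neck at (295,370), with the cone just above the rim and the bottle unmoved. I'll lower in small steps until contact.

Call:
apply_moves(targets=[[-0.8, 0, 0, 0.2, 0], [-0.8, 0, 0, 0.2, 0], [-0.8, 0, 0, 0, 0], [-0.8, 0, 0, 0, 0]])

```text
t: 15.77
tcp_pos: [0.4717, -0.0219, 0.2367]
eef_rot: [-0.0, -0.062, 0.998, 0.0]
contact_force: [-0.6, 0.4, -1.9]
width: 0.0213
grip_force: 20.0
```

Call:
apply_moves(targets=[[-0.8, 0, 0, 0.15, 0], [-0.8, 0, 0, 0.15, 0], [-0.8, 0, 0, 0, 0], [-0.8, 0, 0, 0, 0]])

```text
t: 16.1
tcp_pos: [0.4715, -0.0217, 0.2338]
eef_rot: [-0.0, -0.062, 0.998, 0.0]
contact_force: [-1.7, 1.7, 0.0]
width: 0.0214
grip_force: 20.0
```

Call:
apply_moves(targets=[[-0.8, 0, 0, 0.1, 0], [-0.8, 0, 0, 0, 0], [-0.8, 0, 0, 0, 0]])

```text
t: 16.35
tcp_pos: [0.4718, -0.0216, 0.2333]
eef_rot: [0.0, -0.062, 0.998, 0.0]
contact_force: [-1.6, 0.6, 3.6]
width: 0.0215
grip_force: 20.0
```

Call:
apply_moves(targets=[[-0.8, 0, 0, 0, 0], [-0.8, 0, 0, 0, 0], [-0.8, 0, 0, 0, 0], [-0.8, 0, 0, 0, 0]], squeeze=3)

```text
t: 16.68
tcp_pos: [0.472, -0.0219, 0.233]
eef_rot: [0.0, -0.062, 0.998, -0.0]
contact_force: [-0.3, 0.8, 3.8]
width: 0.0216
grip_force: 3.0
```

Call:
apply_moves(targets=[[-0.4, 0, 0, 0, 0], [-0.2, 0, 0, 0, 0], [0, 0, 0, 0, 0], [0.2, 0, 0, 0, 0], [0.4, 0, 0, 0, 0], [0.4, 0, 0, 0, 0], [0.4, 0, 0, 0, 0]])

```text
t: 17.27
tcp_pos: [0.4716, -0.0219, 0.2327]
eef_rot: [-0.0, -0.062, 0.998, 0.0]
contact_force: [-0.0, 0.7, -0.2]
width: 0.0625
grip_force: 0.0
```

Call:
apply_moves(targets=[[0.4, 0, 0, -1, 0], [0.4, 0, 0, -2, 0], [0.4, 0, 0, -3, 0], [0.4, 0, 0, -3, 0], [0.4, 0, 0, -3, 0], [0.4, 0, 0, 0, 0]])

```text
t: 17.77
tcp_pos: [0.4741, -0.0221, 0.3597]
eef_rot: [0.006, -0.062, 0.998, -0.001]
contact_force: [1.3, -0.6, -0.4]
width: 0.0636
grip_force: 0.0
```

Call:
apply_moves(targets=[[0.4, 3, 2, 0, 0], [0.4, 3, 2, 0, 0], [0.4, 3, 2, 0, 0], [0.4, 2, 3, 0, 0], [0.4, 0, 4, 0, 0], [0.4, 0, 4, 0, 0], [0.4, 0, 0, 0, 0], [0.4, 0, 0, 0, 0]])

```text
t: 18.43
tcp_pos: [0.3408, 0.1347, 0.3531]
eef_rot: [0.0, -0.065, 0.998, -0.0]
contact_force: [-0.5, 0.2, 0.3]
width: 0.0638
grip_force: 0.0
```

```bash
python3 - <<'E'
from h import *
from rig import env
np.set_printoptions(precision=4,suppress=True)
plan(env,(.4715,-.0206,.230))
T=[];d=pickle.load(open("d0.pkl","rb"))
for n in("top","side"):
    o=env.snapshot(n);W=cloud(o);u,v=map(int,proj(o,(.4765,-.0206,.15)))
    T.append(cv2.resize(o["color"][v-45:v+45,u-50:u+50,::-1],None,fx=4,fy=4,interpolation=cv2.INTER_CUBIC))
    hsv=cv2.cvtColor(o["color"],cv2.COLOR_RGB2HSV)
    red=((hsv[...,0]<8)|(hsv[...,0]>172))&(hsv[...,1]>140)&near(W,.4765,-.0206,.05,.19,.26)
    print(n,"knob",W[red].mean(0),W[red].max(0));m=red&(W[...,2]>.236);V,U=np.nonzero(m);print("knob top",ray(o,U.mean(),V.mean(),.24))
    P=W[near(W,.4765,-.0206,.05,.15,.175)];print("cone rim",P.min(0),P.max(0))
    for k in(W,cloud(d[n])):P=k[near(k,.4765,-.0206,.055,.02,.085)];print("body",P.min(0),P.max(0))
cv2.imwrite("pics/end.png",np.hstack(T))
E
```

```text
tcp [0.3408 0.1347 0.3531] yaw y-axis 97.45302924254503 w 0.06382952359228235 F [-0.5311  0.2164  0.3251] t 18.4333
cm in tool axes [-10.9395 -17.0932  12.3186]
top knob [ 0.4755 -0.0214  0.2381] [ 0.4852 -0.0108  0.244 ]
knob top [ 0.4753 -0.0208  0.24  ]
cone rim [ 0.4434 -0.0548  0.15  ] [0.5122 0.0148 0.1735]
body [ 0.4371 -0.0602  0.0253] [ 0.5165 -0.0077  0.0849]
body [ 0.4371 -0.0606  0.0207] [0.5165 0.0207 0.085 ]
side knob [ 0.4724 -0.027   0.2289] [ 0.483  -0.0125  0.2425]
knob top [ 0.4729 -0.0239  0.24  ]
cone rim [ 0.441  -0.0563  0.15  ] [0.5115 0.0173 0.1747]
body [ 0.4347 -0.063   0.02  ] [0.5148 0.0104 0.0848]
body [ 0.4349 -0.0628  0.02  ] [0.5157 0.0112 0.085 ]
```

View pics/end.png

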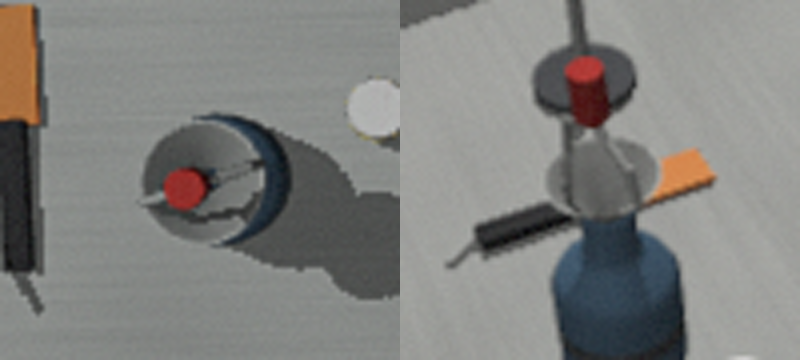

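The funnel is upright in the blue neck: red knob at (185,188) in the top crop, cone on the rim at (605,210) in the side crop. The knob top is at 0.24 m, as expected when seated. The stopper and bottles are in place and the gripper is clear, so I'm handing in.

```bash
python3 -c "
from rig import env
print(env.close_job())"
```

```text
the job is handed in; nothing more can be done
None
```

The job is handed in, with no verdict returned: the pictures show the stopper fully home in the white bottle and the funnel seated upright in the blue one, both released and both bottles still in place.

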